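# Lock the terminal box with the blade key

### The arm

A 6-joint arm with a two-finger parallel gripper is mounted at the origin on a cart in front of the work surface, level with it; the furniture and walls round the work are solid. World frame = base frame: x ahead of the robot, y to its left, z up, the work surface at z = 0. Lengths are in m, angles in degrees, forces in N, time in s.
With the tool pointing down it reaches from about 0.25 to 0.775 m from the base axis. Payload 8.9 kg.
Tool frame: the origin (TCP) lies between the finger pads; the fingertips stand 22 mm ahead of it and the grasp point (between the pads) lies 3 mm ahead of it (arm.tip_extent is the distance from the TCP to the fingertips, in m); z points along the fingers, y is the line along which they close (so a half turn about z gives the same grasp; the last joint's range is limited). The gripper opens to 85 mm and grips with 20 to 120 N. Pads are 22 mm wide; open, the fingers measure 114 mm over their backs; the gripper's body (76 mm by 85 mm) begins 54 mm behind the grasp point. The pads swing forward as they close: fully open they stand 13 mm farther back than shut.
Start: joints at [61.06, 16.656, -8.789, 64.555, 0, 82.019], TCP at [0.188, 0.49, 0.253] pointing down, gripper open.
Joint ranges: [-144.48, 144.48], [-52.06, 99.96], [-74.48, 78.29], [-112.23, 115.85], [-86.99, 84.42], [-180, 180]. Speed limits (degrees/s): [127.2, 127.2, 159.86, 180, 180, 180].

### API

Orientations are given as [roll, pitch, yaw] about the fixed x, y, z axes, in that order (R = Rz(yaw) Ry(pitch) Rx(roll)).
In Python, from cell import arm gives the robot as it stands.
- The arm moves only by the shell command python3 -m crank 'ROWS' [FORCE]. ROWS is a JSON object of lists of equal length, an entry for each row: "dp": the shift along the tool's x, y, z in cm, a list of three; "delta_rot": the turn, a rotation vector about the tool's x, y, z in degrees, a list of three; "jaw": the opening in per cent of the stroke, from 0 (shut) to 100 (fully open). In form: {"dp": [[tx, ty, tz], ...], "delta_rot": [[rx, ry, rz], ...], "jaw": [jaw, ...]}. A call has 1 to 12 rows; each row shifts and turns the commanded pose from where the row before left it, along the tool's axes as they then stand; what a row does not reach is not made up. A row lasts 1/12 s, in which the tool goes at most 41.7 mm and 7.16 degrees, less where a joint would pass 70% of its speed; a pose out of reach is approached as far as the arm can. A call is refused whole if a number of a shift passes 4.17 or a number of a turn 7.16, either way. A call with a gripper value outside its range is refused whole. The fingers move at their own pace and stop on an object; FORCE is the grip in N (left out, the last holds). Time passes only in rows, so rows that do not move let the fingers close. It gives the time, the measured TCP pose, the force, the opening and the grip force at its end, in the units of the state.
- arm.state(): the state, without advancing time (a new reading comes with each control period).
- arm.camera(name): name is "scene" or "top" or "wrist"; returns the picture (384x512x3 uint8, red, green, blue); there is no depth.
- arm.camera_info(name): a dict with "intrinsics" (3x3 intrinsics, pixels), "rvec" (rotation vector, rad) and "tvec" (3), from world to camera coordinates, as OpenCV has them. Camera axes: x right, y down, z forward; pixel columns grow to the right and rows downward; lengths in m; the calibration is good to about 2 mm. A picture is of the moment at which its call begins: read the wrist's pose just before it. camera_info takes no time and is no camera call; for the wrist camera it gives the pose at the moment of the call.
- arm.finish_job(): hands the job in; it is judged then, once.
The state is a dict: "time_s": time; "joints": joint angles; "dq": joint speeds; "tau": joint torques, N m; "tool_pos": TCP position; "tool_rot": TCP orientation; "contact_force": force on the tool from outside, world axes, zero at the start; "moment": the same for the moment, N m; "opening": finger opening in m; "gripper_force": force on a finger pad.
Only numpy, scipy, OpenCV 4.12 (cv2) and the standard library are available. Lean on these libraries where they do the work, as an engineer would, in place of code of your own. Each camera call takes 0.05 s, during which the arm holds its last target. There are 200 camera calls.

### The job

Lock the cover of the grey terminal box: take the blade key from its wooden stand, put its blade into the slotted cam lock in the middle of the cover and turn the lock clockwise until it snaps over and seats fully home, and stop turning there. Be gentle with the lock, feeling for the slot rather than forcing the blade, then stand the key back upright in its stand and leave the other things on the bench alone.

Things in the scene. Friction and masses are not known exactly. Their poses are not given: they have to be found in the camera images.
- terminal_box: Grey box 150 x 120 mm, 69 mm high, bolted to the bench, with a flat aluminium cover and, in its middle, a steel boss 56 mm across. The lock's head in the boss is a steel disc 36 mm across with one straight slot 20 mm long, 6 mm wide, 6 mm deep, closed at both ends, its bottom dark. Origin: middle of the underside, z up; x along the 150 mm side, its two black cable glands at +x.
- lock_spot (a point): Nominal middle of the head's face, 72 mm over the bench (cover 69, boss rim 71). The lock is hand-fitted: its true axis is up to 3 mm off in the box's x and up to 3 mm in its y, so feel or look for the slot. The head is sprung: it gives at about 2 N, then 0.6 N per mm, to a solid stop 8 mm down. Over the slot the head pops up round the blade and the force vanishes.
- lock_cam (a joint): Turn of the head in rad, growing clockwise from above. At 0 the slot lies along the box's x axis, at q along that axis turned clockwise by q. Starts at 0.05 to 0.3 (open); solid stop at 1.57 (locked). The resisting torque rises to some 0.12 N m near 0.8; past about 1.4 it snaps by itself to the stop, left short of that it springs back. More than 30 N between key and lock is too rough.
- cover (a joint): Travel of the cover in m: 0 fully up, with the lock open; the turning lock draws it down, at most 3 mm.
- blade_key: Blade key 82 mm long, 0.1 kg give or take, standing upright in its stand. Origin: middle of the blade's lower end, z up along the key. Flat steel blade 17 mm wide (x) and 4 mm thick (y), 12 mm long, then a round shank 18 mm across up to z = 34 mm, then a dark ribbed square handle 24 x 24 mm (sides along x and y) from z = 34 to 82 mm. In the stand the handle's lower face rests on the stand's top.
- key_grip (a point): Where to grip: on the key's axis, 60 mm above the blade's end; axes as the key's.
- key_stand: Plain wooden block 66 x 66 mm, 50 mm high, fixed to the bench, with one upright round hole, 25 mm across and 45 mm deep, in the middle of its top. Origin: middle of the underside.
- stand_mouth (a point): Middle of the hole's mouth at the stand's top, 50 mm over the bench. With the key fully in, the blade's end is 34 mm below this point.
- vial: Bystander: glass vial with white cap, 25 mm across, 56 mm high; origin under its middle.
- marker: Bystander: marker pen 135 mm long, lying; origin under its middle.
- loupe: Bystander: folded loupe 26 x 39 x 15 mm; origin under its middle.
- wrench: Bystander: adjustable wrench 165 mm long, lying; origin under its middle.
There are look-alikes about, which are no part of the job. Leave any blue or yellow look-alike of the key_stand alone.

How it is judged (in metres and radians):
On the way, in this order (a step that is already met when the one before it is completed fails the run):
1. the key's blade is brought onto the lock, which is still open (horizontal distance between blade_key and lock_spot below 0.007 m and z of blade_key in the frame of terminal_box below 0.0725 m and value of joint lock_cam below 0.7 rad), for 0.1 s.
2. the lock is turned home with the blade in it (horizontal distance between blade_key and lock_spot below 0.007 m and z of blade_key in the frame of terminal_box below 0.0725 m and value of joint lock_cam above 1.48 rad), for 0.1 s.
At the end, for the whole second after the job is handed in: The lock is seated: its turn is above 1.48 rad (stop at 1.57). The key stands at rest in its stand: upright within 0.12 rad, blade end within 6 mm of the hole's axis and at least 31 mm below its mouth, released (value of joint lock_cam above 1.48 rad and horizontal distance between blade_key and stand_mouth below 0.006 m and z of blade_key in the frame of stand_mouth below -0.031 m and angle between blade_key's own z axis and vertical below 0.12 rad and linear speed of blade_key below 0.02 m/s); the robot touches nothing.
It fails at once if the key pushes or twists on the lock with more than 30 N (contact force between blade_key and lock above 30 N).
It fails at once if a bystander is shifted more than 20 mm (distance of any of vial, marker, loupe, wrench from where it was at the start of the episode above 0.02 m).
It also fails if it takes over 72 s, if anything falls off the work surface, if the arm or the gripper's body presses on something with over 40 N, if the wrist force passes 120 N, or if a joint passes its speed limit or range.

## Working session

There is one attempt and no reset: what is moved stays moved. The work goes in short steps, Python scripts to look and compute and a shell command to move; the robot and the scene stay as the last step left them, time stands still between calls to the robot, and variables do not carry over. Pictures are saved under pics/ and viewed, at most 10 in all, crops included, and the job is handed in when it is done.

```bash
mkdir -p pics; ls; python3 - <<'E'
from cell import arm
import cv2,numpy as np
s=arm.state();print(s)
a=arm.camera("top");b=arm.camera("scene")
cv2.imwrite("pics/top0.png",a[:,:,::-1]);cv2.imwrite("pics/scene0.png",b[:,:,::-1])
for n in("top","scene","wrist"):print(n,arm.camera_info(n))
E
```

```text
pics
{'time_s': 0.0, 'joints': array([ 6.10601742e+01,  1.66898719e+01, -8.83098423e+00,  6.45544826e+01,
        8.62969353e-04,  8.20198938e+01]), 'dq': array([ 0.05999278,  0.00290141,  0.00564961, -0.09019363, -0.08349102,
       -0.03634573]), 'tau': array([-2.68628559e-03, -5.37140858e+01,  3.31370330e+01,  1.61059614e-02,
       -2.26542843e-04, -1.07436756e-05]), 'tool_pos': array([0.18758141, 0.48990882, 0.25272428]), 'tool_rot': array([-1.79925511e+02, -1.13138267e-02,  1.59040272e+02]), 'contact_force': array([ 0.99060098, -0.51625512, -0.62282732]), 'moment': array([-0.00203712,  0.01962157,  0.02899423]), 'gripper_force': 0.0, 'opening': 0.08553293187035275}
top {'intrinsics': array([[431.51099035,   0.        , 257.14410628],
       [  0.        , 431.51099035, 190.3655502 ],
       [  0.        ,   0.        ,   1.        ]]), 'rvec': array([ 2.17155084, -2.1450262 ,  0.15453171]), 'tvec': array([0.1503125 , 0.60474244, 0.96486391])}
scene {'intrinsics': array([[376.94712712,   0.        , 260.54079146],
       [  0.        , 376.94712712, 193.65411309],
       [  0.        ,   0.        ,   1.        ]]), 'rvec': array([ 2.10264845, -0.98661523,  0.42242773]), 'tvec': array([-0.26309991,  0.41988579,  0.55324187])}
wrist {'intrinsics': array([[288.33136997,   0.        , 258.86593914],
       [  0.        , 288.33136997, 192.98513651],
       [  0.        ,   0.        ,   1.        ]]), 'rvec': array([-2.35101031, -1.61761634, -0.27058253]), 'tvec': array([-0.52439589, -0.04308284,  0.38042698])}
```

View pics/top0.png

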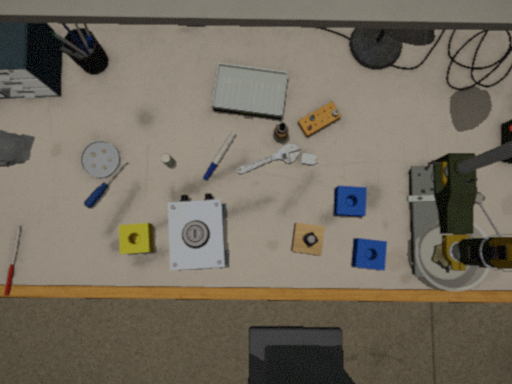

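View pics/scene0.png

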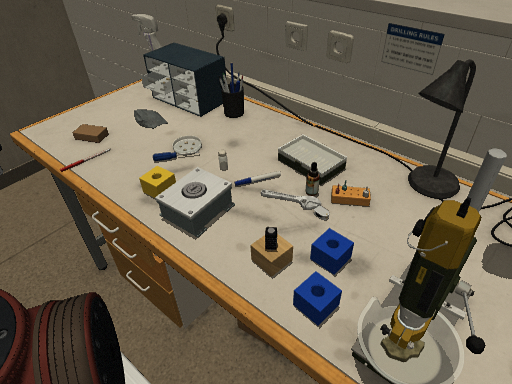

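The top view shows the wooden stand with the key at about (308,239), the lock at (195,235) with the glands on the image-up side, a yellow decoy at (135,238) and blue decoys at (350,201) and (370,254). Next I convert these pixels to world points.

```bash
cat > h.py <<'E'
import numpy as np,cv2
from cell import arm
def ray(info,px,z):
    R=cv2.Rodrigues(info["rvec"])[0];c=-R.T@info["tvec"]
    d=R.T@np.linalg.inv(info["intrinsics"])@np.array([px[0],px[1],1.])
    return (c+d*(z-c[2])/d[2]).round(4)
def pix(info,p):
    return cv2.projectPoints(np.float64([p]),info["rvec"],info["tvec"],info["intrinsics"],None)[0].ravel()
E
python3 - <<'E'
from h import *
im=cv2.imread("pics/top0.png");I=arm.camera_info("top")
hsv=cv2.cvtColor(im,cv2.COLOR_BGR2HSV)
# wood stand
m=cv2.inRange(hsv,(8,60,80),(25,200,255));roi=np.zeros_like(m);roi[215:265,285:332]=255
m&=roi
dk=cv2.inRange(hsv,(0,0,0),(179,255,75))&cv2.dilate(roi,None)
h=cv2.convexHull(cv2.findNonZero(m));r=cv2.minAreaRect(h);print("stand",r,[ray(I,p,.05) for p in cv2.boxPoints(r)], ray(I,r[0],.05))
d=cv2.findNonZero(dk);print("dark",d.reshape(-1,2).min(0),d.reshape(-1,2).max(0))
rr=cv2.minAreaRect(d);print(rr,ray(I,rr[0],.09))
b=cv2.inRange(hsv,(0,0,135),(179,45,255)); 
# box corner screws / glands
print("lock",ray(I,(195,234.5),.072),"glands",ray(I,(184.5,198),.04),ray(I,(208,197),.04))
print("boxcorners",[ray(I,p,.069) for p in((168.5,202),(223,200),(170,269),(227,266.5))])
print("vial",ray(I,(168,160),.05),"marker ends",ray(I,(206,178),.01),ray(I,(235,135),.01))
print(ray(I,(256,290),0))
crop=np.hstack([cv2.resize(im[195:275,155:235],(400,400),interpolation=2),cv2.resize(im[200:280,270:350],(400,400),interpolation=2)])
cv2.imwrite("pics/c1.png",crop)
E
```

```text
stand ((307.7862243652344, 238.47210693359375), (31.170743942260742, 30.136030197143555), 7.431407928466797) [array([0.4632, 0.0811, 0.05  ]), array([0.5308, 0.0723, 0.05  ]), array([0.5225, 0.0017, 0.05  ]), array([0.455 , 0.0112, 0.05  ])] [0.4927 0.0416 0.05  ]
dark [303 233] [317 246]
((309.69232177734375, 239.03843688964844), (11.926054000854492, 11.648704528808594), 56.30992889404297) [0.4907 0.0426 0.09  ]
lock [0.498  0.2946 0.072 ] glands [0.5827 0.3256 0.04  ] [0.5857 0.2714 0.04  ]
boxcorners [array([0.5699, 0.3565, 0.069 ]), array([0.576 , 0.2345, 0.069 ]), array([0.422 , 0.3476, 0.069 ]), array([0.4288, 0.2225, 0.069 ])]
vial [0.6696 0.3652 0.05  ] marker ends [0.635  0.2805 0.01  ] [0.7419 0.2129 0.01  ]
[0.3722 0.1573 0.    ]
```

View pics/c1.png

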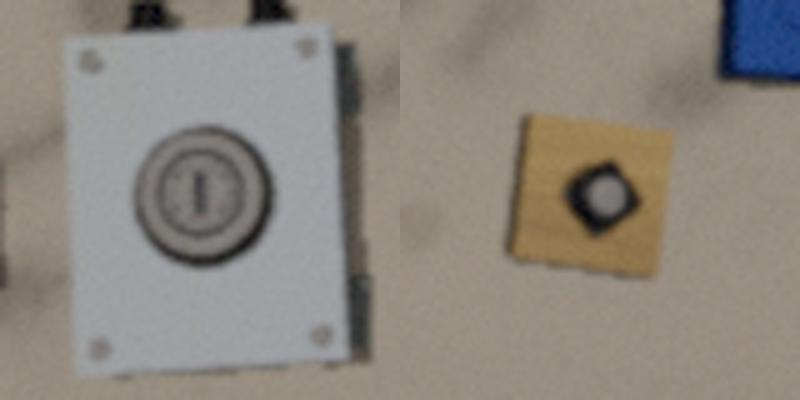

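The crop shows a near-vertical slot at roughly (195,234) in the full image, and the key handle turned about 45° in the stand. I'm moving above the stand.

```bash
python3 -m crank '{"dp":[[-3.4,-2.35,0],[-3.4,-2.35,0],[-3.4,-2.35,0],[-3.4,-2.35,0],[-3.4,-2.35,0],[-3.4,-2.35,0],[-3.4,-2.35,0],[-3.4,-2.35,0],[-3.4,-2.35,0],[-3.4,-2.35,0],[-3.4,-2.35,0],[-3.4,-2.35,0]],"delta_rot":[[0,0,0],[0,0,0],[0,0,0],[0,0,0],[0,0,0],[0,0,0],[0,0,0],[0,0,0],[0,0,0],[0,0,0],[0,0,0],[0,0,0]],"jaw":[100,100,100,100,100,100,100,100,100,100,100,100]}'
python3 -m crank '{"dp":[[0,0,0],[0,0,0]],"delta_rot":[[0,0,0],[0,0,0]],"jaw":[100,100]}'
python3 - <<'E'
from h import *
s=arm.state();print(s["tool_pos"],s["tool_rot"],s["joints"])
I=arm.camera_info("wrist");im=arm.camera("wrist")[:,:,::-1].copy();cv2.imwrite("pics/w1.png",im)
R=cv2.Rodrigues(I["rvec"])[0];print("cam",-R.T@I["tvec"],R)
print(pix(I,(.4915,.0415,.098)),pix(I,(.4915,.0415,.05)))
E
```

```text
time_s: 1.1
tool_pos: [0.4685, 0.0789, 0.2532]
tool_rot: [180.0, -0.0, 159.0]
contact_force: [1.5, 1.1, 0.0]
opening: 0.0853
gripper_force: 0.0
time_s: 1.27
tool_pos: [0.4686, 0.0791, 0.2528]
tool_rot: [-180.0, -0.0, 158.8]
contact_force: [0.7, 0.2, 0.4]
opening: 0.0853
gripper_force: 0.0
[0.4685766  0.07913538 0.25278411] [-1.79980904e+02 -4.91475945e-02  1.58812066e+02] [ 7.61182759e-01  1.13091047e+01 -1.59864098e+01  6.27572087e+01
  6.58248016e-04  2.19491079e+01]
cam [0.39058135 0.10952734 0.37291463] [[ 3.61331260e-01  9.32437359e-01 -5.39908932e-04]
 [ 8.81365226e-01 -3.41351046e-01  3.26611085e-01]
 [ 3.04360079e-01 -1.18490652e-01 -9.45158668e-01]]
[232.971672   214.59180474] [236.40857927 198.60110383]
```

View pics/w1.png

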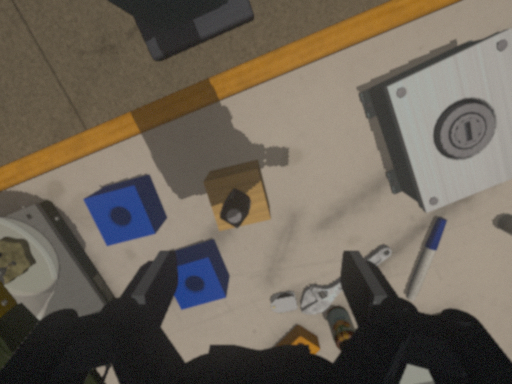

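The wrist view shows the key handle's top at about (235,213), within 2 px of my prediction. I'm cropping the handle and lock for their angles.

```bash
python3 - <<'E'
from h import *
im=cv2.imread("pics/w1.png")
c=np.hstack([cv2.resize(im[175:235,205:265],(390,390),interpolation=2),cv2.resize(im[90:170,427:507],(390,390),interpolation=2)])
cv2.imwrite("pics/c2.png",c)
E
```

```text
(no output)
```

View pics/c2.png

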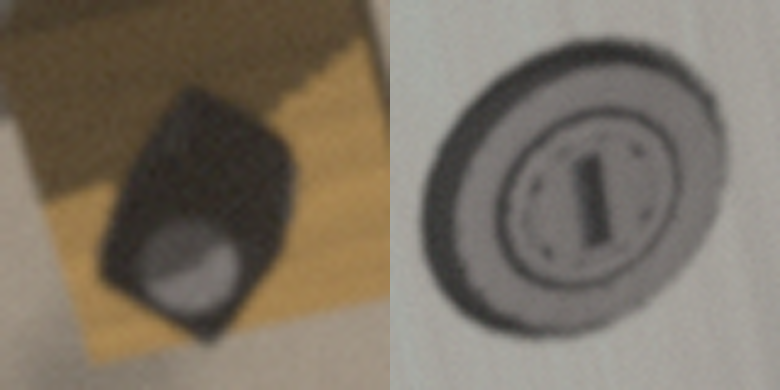

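The crop shows the handle's top corners at crop (100,270), (212,338) and (282,245). The slot runs from (590,152) to (600,245).

```bash
python3 - <<'E'
from h import *
I={"intrinsics":np.array([[288.33137,0,258.86594],[0,288.33137,192.98514],[0,0,1.]])}
I=arm.camera_info("wrist")
P=[ray(I,(205+x/6.5,175+y/6.5),.098) for x,y in((100,270),(212,338),(282,245))]
for a,b in((0,1),(1,2)):
    d=P[b]-P[a];print(P[a],P[b],np.hypot(*d[:2]),np.degrees(np.arctan2(d[1],d[0])))
print("ctr",(P[0]+P[2])/2,"disc",ray(I,(205+188/6.5,175+266/6.5),.098))
a=ray(I,(468,121.2),.071);b=ray(I,(470.1,140.3),.071);d=b-a
print("slot",a,b,(a+b)/2,np.degrees(np.arctan2(d[1],d[0])))
print("head",ray(I,(427+200/4.875,90+198/4.875),.072))
E
```

```text
[0.488  0.0298 0.098 ] [0.5055 0.0419 0.098 ] 0.021275807857752394 34.66108945705901
[0.5055 0.0419 0.098 ] [0.4944 0.0585 0.098 ] 0.019969226324522412 123.769644946357
ctr [0.4912  0.04415 0.098  ] disc [0.4924 0.0432 0.098 ]
slot [0.4913 0.2999 0.071 ] [0.5118 0.2993 0.071 ] [0.50155 0.2996  0.071  ] -1.6764710468067208
head [0.5006 0.298  0.072 ]
```

```bash
python3 -m crank '{"dp":[[-1.75,-1.28,0],[-1.75,-1.28,0],[0,0,1.4],[0,0,1.4],[0,0,1.4],[0,0,1.4],[0,0,1.4],[0,0,1.4],[0,0,1.4],[0,0,1.4],[0,0,0],[0,0,0]],"delta_rot":[[0,0,0],[0,0,0],[0,0,-7.02],[0,0,-7.02],[0,0,-7.02],[0,0,-7.02],[0,0,-7.02],[0,0,-7.02],[0,0,-7.02],[0,0,-7.02],[0,0,0],[0,0,0]],"jaw":[100,100,100,100,100,100,100,100,100,100,100,100]}'
python3 - <<'E'
from h import *
I=arm.camera_info("wrist");im=arm.camera("wrist")[:,:,::-1].copy()
p=pix(I,(.492,.0425,.098));print(p,arm.state()["joints"])
x,y=map(int,p);cv2.imwrite("pics/w2.png",cv2.resize(im[max(0,y-80):y+80,x-100:x+100],(600,480)))
E
```

```text
time_s: 2.32
tool_pos: [0.4904, 0.0458, 0.1411]
tool_rot: [179.9, -0.1, -144.9]
contact_force: [0.8, 0.5, 0.6]
opening: 0.0853
gripper_force: 0.0
[253.89178049 233.54245528] [-3.21169331e+00  1.87578807e+01 -2.39356322e+01  4.73176765e+01
  6.37301670e-03 -3.82476864e+01]
```

View pics/w2.png

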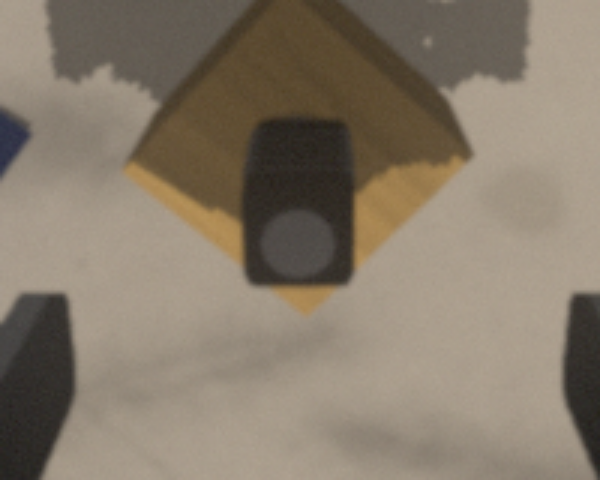

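The handle is aligned with the jaws and lies exactly where predicted, so I'm descending and gripping.

```bash
python3 -m crank '{"dp":[[0,-0.36,1.2],[0,0,2],[0,0,2],[0,0,1],[0,0,0],[0,0,0],[0,0,0],[0,0,0],[0,0,0],[0,0,0],[0,0,0],[0,0,0]],"delta_rot":[[0,0,0],[0,0,0],[0,0,0],[0,0,0],[0,0,0],[0,0,0],[0,0,0],[0,0,0],[0,0,0],[0,0,0],[0,0,0],[0,0,0]],"jaw":[100,100,100,100,100,0,0,0,0,0,0,0]}' 60
```

```text
time_s: 3.37
tool_pos: [0.494, 0.0416, 0.08]
tool_rot: [-180.0, 0.1, -144.8]
contact_force: [-0.4, -0.7, 6.2]
opening: 0.0236
gripper_force: 58.3
```

```bash
python3 -m crank '{"dp":[[0,0,-1],[0,0,-2],[0,0,-3],[0,0,-3],[0,0,-3],[0,0,0],[0,0,0]],"delta_rot":[[0,0,0],[0,0,0],[0,0,0],[0,0,0],[0,0,0],[0,0,0],[0,0,0]],"jaw":[0,0,0,0,0,0,0]}'
python3 - <<'E'
from h import *
W=arm.camera_info("wrist");im=arm.camera("wrist")[:,:,::-1].copy();sc=arm.camera("scene")[:,:,::-1].copy();S=arm.camera_info("scene")
t=arm.state()["tool_pos"];b=t-[0,0,.058]
p=pix(W,b);q=pix(S,b);print(p,q,arm.state()["contact_force"])
f=lambda im,p,r:cv2.resize(im[max(0,int(p[1])-r):int(p[1])+r,int(p[0])-r:int(p[0])+r],(390,390),interpolation=2)
cv2.imwrite("pics/w3.png",np.hstack([f(im,p,60),f(sc,q,40)]))
E
```

```text
time_s: 3.95
tool_pos: [0.4946, 0.0415, 0.2014]
tool_rot: [-179.9, 0.2, -144.8]
contact_force: [0.2, -0.1, -1.3]
opening: 0.0233
gripper_force: 58.9
[261.32517068 220.71357655] [270.86186367 215.7040037 ] [-1.01491828  0.36901983 -1.87891972]
```

View pics/w3.png

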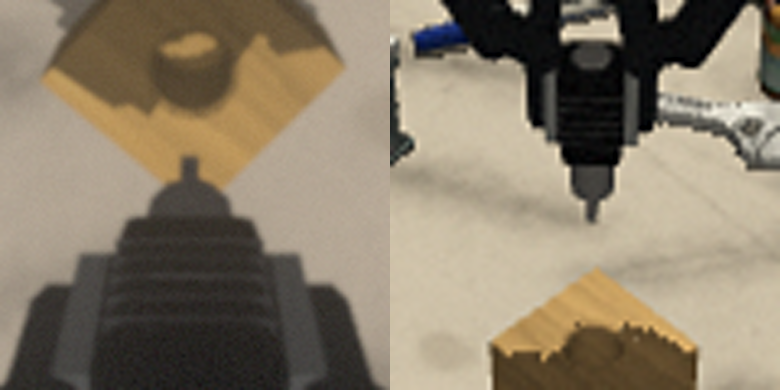

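In the wrist view, looking along tool x, the blade shows its thin edge, so its width lies along tool x. I'm moving to the lock and turning so that tool x is near 178°.

```bash
python3 -m crank '{"dp":[[-1.91,2.58,0],[-1.91,2.58,0],[-1.91,2.58,0],[-1.91,2.58,0],[-1.91,2.58,0],[-1.91,2.58,0],[-1.91,2.58,0],[-1.91,2.58,0],[0,0,0]],"delta_rot":[[0,0,0],[0,0,0],[0,0,0],[0,0,0],[0,0,0],[0,0,0],[0,0,0],[0,0,0],[0,0,0]],"jaw":[0,0,0,0,0,0,0,0,0]}'
python3 -m crank '{"dp":[[0,0,0.5],[0,0,0.5],[0,0,0.5],[0,0,0.5],[0,0,0.5],[0,0,0],[0,0,0],[0,0,0]],"delta_rot":[[0,0,6.2],[0,0,6.2],[0,0,6.2],[0,0,6.2],[0,0,6.2],[0,0,6.2],[0,0,0],[0,0,0]],"jaw":[0,0,0,0,0,0,0,0]}'
python3 - <<'E'
from h import *
W=arm.camera_info("wrist");im=arm.camera("wrist")[:,:,::-1].copy()
t=arm.state()["tool_pos"];print(t,arm.state()["tool_rot"],arm.state()["joints"])
p=pix(W,(.5005,.298,.072));q=pix(W,t-[0,0,.064]);print(p,q)
x,y=map(int,p);y0,x0=max(0,y-50),x-60;print(x0,y0)
cv2.imwrite("pics/w4f.png",im)
cv2.imwrite("pics/w4.png",cv2.resize(im[y0:y0+90,x0:x0+120],(800,600),interpolation=2))
E
```

```text
time_s: 4.8
tool_pos: [0.4983, 0.3029, 0.1976]
tool_rot: [179.9, -0.1, -144.6]
contact_force: [-0.4, -0.2, -1.3]
opening: 0.0231
gripper_force: 59.1
time_s: 5.47
tool_pos: [0.4988, 0.2979, 0.1732]
tool_rot: [-179.9, -0.1, 178.2]
contact_force: [0.7, 0.6, -1.2]
opening: 0.0233
gripper_force: 59.1
[0.49897173 0.29800611 0.17354781] [-1.79959065e+02 -7.81485351e-02  1.78209474e+02] [ 2.36434049e+01  2.58449533e+01 -7.47376997e+00  5.67694318e+01
 -3.40557418e-03  2.54339055e+01]
[259.36910274 203.3698167 ] [259.33461526 220.67870942]
199 153
```

View pics/w4.png

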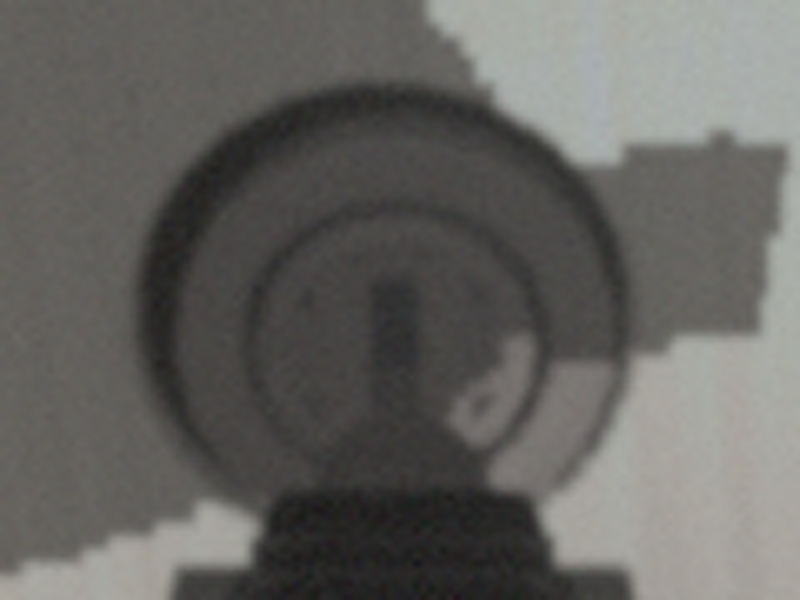

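The slot (crop column 396) and the blade (column about 397) line up sideways. The head centre is near crop (398,335), which puts the lock at (0.5006, 0.2977). I'm shifting 1.7 mm in +x and going down gently.

```bash
python3 -m crank '{"dp":[[-0.17,0,1],[0,0,1],[0,0,1],[0,0,0.3],[0,0,0.1],[0,0,0.1],[0,0,0.1],[0,0,0],[0,0,0]],"delta_rot":[[0,0,0],[0,0,0],[0,0,0],[0,0,0],[0,0,0],[0,0,0],[0,0,0],[0,0,0],[0,0,0]],"jaw":[0,0,0,0,0,0,0,0,0]}'
python3 -m crank '{"dp":[[0,0,0.1],[0,0,0.1],[0,0,0.1],[0,0,0],[0,0,0]],"delta_rot":[[0,0,0],[0,0,0],[0,0,0],[0,0,0],[0,0,0]],"jaw":[0,0,0,0,0]}'
```

```text
time_s: 6.27
tool_pos: [0.5013, 0.2984, 0.1386]
tool_rot: [180.0, 0.0, 178.0]
contact_force: [0.2, 1.6, -1.0]
opening: 0.0233
gripper_force: 59.1
time_s: 6.68
tool_pos: [0.5013, 0.2984, 0.1355]
tool_rot: [180.0, 0.0, 178.0]
contact_force: [-0.6, -0.4, 0.9]
opening: 0.0236
gripper_force: 59.2
```

```bash
python3 -m crank '{"dp":[[0,0,0.1],[0,0,0.1],[0,0,0.1],[0,0,0],[0,0,0]],"delta_rot":[[0,0,0],[0,0,0],[0,0,0],[0,0,0],[0,0,0]],"jaw":[0,0,0,0,0]}'
python3 -c "
from cell import arm
for i in range(3):
  arm.camera('top');s=arm.state();print(s['contact_force'],s['moment'],s['tool_pos'])"
```

```text
time_s: 7.1
tool_pos: [0.5013, 0.2984, 0.1324]
tool_rot: [180.0, 0.0, 178.0]
contact_force: [-0.0, -0.1, 2.8]
opening: 0.0229
gripper_force: 59.4
[-0.16157283  0.38290203  3.4144331 ] [ 0.06075353 -0.01698041 -0.02092413] [0.50125259 0.29835992 0.13243135]
[-0.23812653  0.06594933  2.59247132] [ 0.03599724 -0.05448239 -0.05015775] [0.50121909 0.29836895 0.13242736]
[0.34527984 1.17095581 2.87054618] [ 0.04432707 -0.05197234  0.04619206] [0.50119681 0.29832182 0.13241904]
```

The force of about 4 N above baseline means the blade is on the head and not in the slot. I'm searching in small steps.

```bash
python3 -m crank '{"dp":[[0.05,0,0],[0.05,0,0],[0,0,0],[0,0,0]],"delta_rot":[[0,0,0],[0,0,0],[0,0,0],[0,0,0]],"jaw":[0,0,0,0]}'
python3 -m crank '{"dp":[[0,0,0],[0,0,0],[0,0,0]],"delta_rot":[[0,0,3],[0,0,0],[0,0,0]],"jaw":[0,0,0]}'
python3 -m crank '{"dp":[[0,0,0],[0,0,0],[0,0,0]],"delta_rot":[[0,0,3],[0,0,0],[0,0,0]],"jaw":[0,0,0]}'
python3 -c "
from cell import arm
for i in range(2):
  arm.camera('top');s=arm.state();print(s['contact_force'],s['moment'],s['tool_pos'])"
```

```text
time_s: 7.58
tool_pos: [0.5005, 0.2984, 0.1325]
tool_rot: [180.0, 0.1, 178.0]
contact_force: [2.0, -0.2, 2.6]
opening: 0.0233
gripper_force: 59.4
time_s: 7.83
tool_pos: [0.5002, 0.2983, 0.1323]
tool_rot: [-180.0, 0.0, 175.1]
contact_force: [1.4, -1.5, 2.8]
opening: 0.0232
gripper_force: 59.5
time_s: 8.08
tool_pos: [0.5001, 0.2982, 0.1323]
tool_rot: [-180.0, -0.0, 172.1]
contact_force: [2.7, -1.1, 3.2]
opening: 0.0231
gripper_force: 59.6
[ 1.20692329 -0.32163149  3.16995651] [-0.20283867 -0.39389758 -0.03539582] [0.50007315 0.29822865 0.13228753]
[ 1.87172451 -0.26338083  2.14338403] [-0.23804771 -0.40529911 -0.00343611] [0.50006846 0.29824253 0.13228151]
```

```bash
python3 - <<'E'
from h import *
g=cv2.cvtColor(cv2.imread("pics/w4f.png"),cv2.COLOR_BGR2GRAY).astype(float)
for r in range(190,218):
    print(r,g[r,248:270].astype(int))
g=cv2.cvtColor(cv2.imread("pics/w1.png"),cv2.COLOR_BGR2GRAY).astype(float)
for r in range(118,144,2): print(r,g[r,458:482].astype(int))
E
```

```text
190 [73 73 71 72 70 70 67 69 67 69 68 69 69 66 67 68 71 70 73 72 72 75]
191 [74 69 67 67 63 65 67 68 68 66 67 70 68 66 65 66 70 69 70 74 73 72]
192 [66 71 68 67 64 68 65 68 70 66 70 72 70 68 70 68 72 72 72 72 73 74]
193 [68 67 71 68 68 69 67 70 64 67 67 67 65 69 71 71 72 68 72 73 70 72]
194 [72 69 68 68 67 68 66 64 60 62 63 60 62 65 69 71 69 69 73 70 68 68]
195 [67 71 66 68 69 68 62 57 56 54 56 56 59 64 67 68 73 68 71 71 69 65]
196 [71 67 68 68 68 66 59 50 53 49 49 51 53 60 69 69 71 69 68 72 70 65]
197 [68 73 69 67 67 67 60 54 49 51 50 51 56 58 65 70 74 71 70 70 71 67]
198 [68 68 69 65 66 64 62 49 50 50 51 49 50 55 64 67 68 71 71 68 70 66]
199 [68 69 69 69 71 68 60 52 51 47 51 53 53 58 64 66 70 70 71 70 72 68]
200 [69 69 72 67 70 66 61 53 55 52 52 52 55 60 67 70 66 70 71 74 70 71]
201 [69 69 69 71 67 66 60 54 51 45 48 50 52 59 65 71 70 72 68 70 68 68]
202 [70 69 73 67 69 69 64 53 49 51 53 49 52 54 67 72 73 69 71 69 69 71]
203 [70 69 69 70 68 65 59 52 50 52 48 49 46 57 62 69 71 71 70 69 68 69]
204 [70 68 70 65 67 70 63 54 49 48 50 50 50 56 63 68 73 72 71 69 69 69]
205 [65 69 68 69 69 
[... 1669 characters left out ...]
 113 112 105  92  73  65  59  60  63  92 109 113 114 115
 111 111 111 111 107 108]
132 [117 115 115 116 114 111 108  95  81  67  54  56  63  83 103 108 112 114
 113 110 106 102 100 106]
134 [113 114 117 114 114 112 109  95  82  68  59  56  62  76  99 109 112 115
 113 108  95  90  98 111]
136 [113 119 117 118 114 116 112 105  88  73  64  60  58  69  93 107 112 117
 114 110 106 109 114 111]
138 [113 117 115 116 114 113 114 108  91  73  64  60  59  66  87 106 116 113
 115 115 114 114 105  94]
140 [ 99  99 108 111 114 117 113 109  93  85  79  84  91  98 101 104 105 106
 112 115 109  99  89  98]
142 [ 98  87  99 109 111 111 112 108 107 105 106 111 110 110 109 111 115 110
 110 106  96  99 104 111]
```

```bash
python3 - <<'E'
from h import *
from scipy.spatial.transform import Rotation as Ro
def T(p,r):
    M=np.eye(4);M[:3,:3]=Ro.from_euler('xyz',r,degrees=True).as_matrix();M[:3,3]=p;return M
s=arm.state();I=arm.camera_info("wrist")
C=np.eye(4);C[:3,:3]=cv2.Rodrigues(I["rvec"])[0];C[:3,3]=I["tvec"]
t4=np.array([.49897,.298006,.17355]);M=C@T(s["tool_pos"],s["tool_rot"])@np.linalg.inv(T(t4,[-179.96,-.078,178.21]))
J={"intrinsics":I["intrinsics"],"rvec":cv2.Rodrigues(M[:3,:3])[0],"tvec":M[:3,3]}
print("chk",pix(J,(.5005,.298,.072)))
for dz in(.062,.064,.066):print("blade far edge",ray(J,(257.9,207.8),t4[2]-dz)-t4)
print("slot far end",ray(J,(257.9,194.9),.072),"top",ray(J,(258,214),.072),"head L/R",ray(J,(199+250/6.667,153+335/6.667),.072),ray(J,(199+547/6.667,153+335/6.667),.072))
print("head top",ray(J,(257.9,153+208/6.667),.072))
E
```

```text
chk [259.10247568 202.96717884]
blade far edge [-0.01017  -0.000506 -0.06195 ]
blade far edge [-0.00937  -0.000506 -0.06395 ]
blade far edge [-0.00857  -0.000506 -0.06595 ]
slot far end [0.4934 0.2972 0.072 ] top [0.5103 0.2968 0.072 ] head L/R [0.5002 0.2794 0.072 ] [0.5013 0.3161 0.072 ]
head top [0.4843 0.2975 0.072 ]
```

The relative measurement puts the slot centre at TCP x of about 0.502 to 0.504 and y of about 0.2976, so I had searched the wrong way. I'm restoring the yaw and stepping in +x.

```bash
python3 -m crank '{"dp":[[-0.06,-0.06,0],[-0.06,0,0],[-0.06,0,0],[0,0,0]],"delta_rot":[[0,0,-6],[0,0,0],[0,0,0],[0,0,0]],"jaw":[0,0,0,0]}'
python3 -m crank '{"dp":[[-0.06,0,0],[0,0,0],[0,0,0]],"delta_rot":[[0,0,0],[0,0,0],[0,0,0]],"jaw":[0,0,0]}'
python3 -m crank '{"dp":[[-0.06,0,0],[0,0,0],[0,0,0]],"delta_rot":[[0,0,0],[0,0,0],[0,0,0]],"jaw":[0,0,0]}'
python3 -c "
from cell import arm
for i in range(3):
  arm.camera('top');s=arm.state();print(s['contact_force'],s['moment'],s['tool_pos'])"
```

```text
time_s: 8.52
tool_pos: [0.5012, 0.2977, 0.132]
tool_rot: [-180.0, -0.1, 177.9]
contact_force: [-0.9, 0.4, 2.5]
opening: 0.0232
gripper_force: 59.6
time_s: 8.77
tool_pos: [0.5024, 0.2974, 0.132]
tool_rot: [-180.0, -0.0, 178.0]
contact_force: [0.4, -0.0, -0.5]
opening: 0.0237
gripper_force: 59.1
time_s: 9.02
tool_pos: [0.5031, 0.2975, 0.1322]
tool_rot: [-180.0, -0.0, 178.0]
contact_force: [-0.7, -0.6, -0.5]
opening: 0.0229
gripper_force: 59.1
[-0.28338992  0.36528891 -1.05715502] [0.01734657 0.02649985 0.04210316] [0.50304686 0.29749672 0.13223174]
[ 0.30051228  0.13108898 -0.57693018] [-0.00098954 -0.00804355  0.01374347] [0.50301706 0.29751258 0.13224989]
[-0.35776495 -0.02175522 -1.72195591] [-0.03686684  0.02522419 -0.02663957] [0.50300271 0.2975231  0.13225546]
```

The force dropped to the baseline and stayed there, so the blade is in the slot. I'm going slightly deeper and then turning clockwise (+rz) while following the cover down.

```bash
python3 -m crank '{"dp":[[0,0,0.1],[0,0,0.05],[0,0,0],[0,0,0],[0,0,0],[0,0,0],[0,0,0]],"delta_rot":[[0,0,0],[0,0,0],[0,0,4],[0,0,4],[0,0,4],[0,0,4],[0,0,0]],"jaw":[0,0,0,0,0,0,0]}' 80
python3 -m crank '{"dp":[[0,0,0.02],[0,0,0.02],[0,0,0.02],[0,0,0.02],[0,0,0.02],[0,0,0.02],[0,0,0]],"delta_rot":[[0,0,4],[0,0,4],[0,0,4],[0,0,4],[0,0,4],[0,0,4],[0,0,0]],"jaw":[0,0,0,0,0,0,0]}'
python3 -c "
from cell import arm
for i in range(2):
  arm.camera('top');s=arm.state();print(s['contact_force'],s['moment'],s['tool_pos'],s['tool_rot'])"
```

```text
time_s: 9.75
tool_pos: [0.5027, 0.297, 0.1306]
tool_rot: [-179.9, -0.0, 161.8]
contact_force: [-0.7, -2.6, -0.6]
opening: 0.0231
gripper_force: 80.8
time_s: 10.33
tool_pos: [0.5025, 0.2969, 0.1294]
tool_rot: [-179.9, 0.0, 137.9]
contact_force: [-2.3, -4.4, 1.8]
opening: 0.0235
gripper_force: 81.0
[-2.00743138 -4.77677441  0.13889312] [-1.19699983  0.50315421  0.09342341] [0.50252772 0.29695167 0.12944874] [-1.79909561e+02  1.24333121e-02  1.38162760e+02]
[-1.49527789 -5.38050101  0.62868273] [-1.2813076   0.61980631  0.09459116] [0.50255956 0.29694645 0.12944895] [-1.79912617e+02  1.14607911e-02  1.38209738e+02]
```

```bash
python3 -m crank '{"dp":[[-0.02,-0.06,0.02],[0,0,0.02],[0,0,0.02],[0,0,0],[0,0,0],[0,0,0]],"delta_rot":[[0,0,4],[0,0,4],[0,0,4],[0,0,4],[0,0,4],[0,0,0]],"jaw":[0,0,0,0,0,0]}'
python3 -m crank '{"dp":[[0,0,0.02],[0,0,0.02],[0,0,0.02],[0,0,0.02],[0,0,0]],"delta_rot":[[0,0,4],[0,0,4],[0,0,4],[0,0,4],[0,0,0]],"jaw":[0,0,0,0,0]}'
python3 -c "
from cell import arm
for i in range(2):
  arm.camera('top');s=arm.state();print(s['contact_force'],s['moment'],s['tool_pos'],s['tool_rot'])"
```

```text
time_s: 10.93
tool_pos: [0.5024, 0.2967, 0.1289]
tool_rot: [-179.9, 0.0, 118.0]
contact_force: [-2.6, -3.3, 1.0]
opening: 0.0232
gripper_force: 81.0
time_s: 11.35
tool_pos: [0.5023, 0.2969, 0.1281]
tool_rot: [-179.9, -0.0, 102.1]
contact_force: [-3.3, -3.5, 2.3]
opening: 0.0231
gripper_force: 81.0
[-4.13403133 -2.56193306  1.79855901] [-0.81183534  0.92734302  0.05349421] [0.50231293 0.29691519 0.12811257] [-1.79950368e+02 -4.14883203e-03  1.02276884e+02]
[-3.36161294 -3.03561729  1.92884455] [-0.79789415  1.01715575 -0.02220858] [0.50232407 0.296956   0.12812434] [-1.79952939e+02 -4.39267331e-03  1.02304060e+02]
```

```bash
for i in 1 2 3; do python3 -m crank '{"dp":[[0,0,0],[0,0,0],[0,0,0]],"delta_rot":[[0,0,3],[0,0,0],[0,0,0]],"jaw":[0,0,0]}' | egrep 'rot|force'
python3 -c "
from cell import arm
import numpy as np
m=[]
for i in range(4):
  arm.camera('top');s=arm.state();m.append(np.r_[s['contact_force'],s['moment'][2]])
print(np.mean(m,0).round(3))"; done
```

```text
tool_rot: [180.0, -0.0, 99.2]
contact_force: [-2.1, -2.4, 2.3]
gripper_force: 81.1
[-2.952 -2.279  2.442 -0.03 ]
tool_rot: [180.0, -0.0, 96.1]
contact_force: [-2.1, -2.6, 1.7]
gripper_force: 81.1
[-1.899 -1.581  1.514 -0.036]
tool_rot: [180.0, -0.0, 93.1]
contact_force: [-2.3, -1.0, 1.7]
gripper_force: 81.1
[-1.288 -1.252  1.781 -0.007]
```

```bash
for i in 1 2; do python3 -m crank '{"dp":[[0,0,0],[0,0,0],[0,0,0]],"delta_rot":[[0,0,2],[0,0,0],[0,0,0]],"jaw":[0,0,0]}' | egrep 'rot|force'
python3 -c "
from cell import arm
import numpy as np
m=[]
for i in range(4):
  arm.camera('top');s=arm.state();m.append(np.r_[s['contact_force'],s['moment'][2]])
print(np.mean(m,0).round(3))"; done
```

```text
tool_rot: [-180.0, -0.0, 91.1]
contact_force: [-1.3, -0.1, 1.4]
gripper_force: 81.1
[-2.422 -0.609  1.796  0.054]
tool_rot: [-180.0, -0.0, 89.1]
contact_force: [-2.5, -0.1, 1.6]
gripper_force: 81.1
[-3.293 -0.18   2.016  0.029]
```

The blade at −91° is already past the slot's home angle within its play, and the resistance is gone, so the lock has snapped home. I'm easing back 3°, lifting out and looking.

```bash
python3 -m crank '{"dp":[[0,0,0],[0,0,-0.3],[0,0,-0.5],[0,0,-1],[0,0,-2],[0,0,-2],[0,0,-1.2],[0,0,0],[0,0,0]],"delta_rot":[[0,0,-3],[0,0,0],[0,0,0],[0,0,0],[0,0,0],[0,0,0],[0,0,0],[0,0,0],[0,0,0]],"jaw":[0,0,0,0,0,0,0,0,0]}'
python3 - <<'E'
from h import *
W=arm.camera_info("wrist");im=arm.camera("wrist")[:,:,::-1].copy()
print(arm.state()["joints"])
p=pix(W,(.5015,.2975,.072));print(p)
x,y=map(int,p);y0,x0=max(0,y-50),x-60
cv2.imwrite("pics/w5.png",cv2.resize(im[y0:y0+90,x0:x0+120],(800,600),interpolation=2))
E
```

```text
time_s: 14.45
tool_pos: [0.5036, 0.2973, 0.1992]
tool_rot: [179.9, -0.0, 92.0]
contact_force: [0.7, 0.0, -1.6]
opening: 0.023
gripper_force: 80.7
[ 2.33954325e+01  2.49775977e+01 -4.93799384e+00  6.00476137e+01
 -6.12771469e-03  1.11425240e+02]
[255.48767605 191.3052665 ]
```

View pics/w5.png

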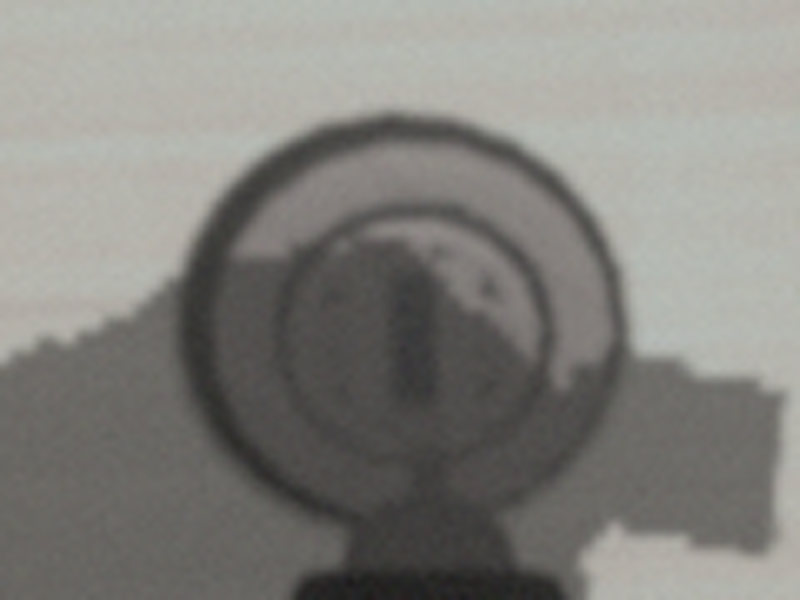

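The slot is now along tool x, about 90° from the box axis, and it stayed there after release, so the lock is home. I'm carrying the key back to the stand at the pick yaw.

```bash
python3 -m crank '{"dp":[[-3.19,-0.23,0],[-3.19,-0.23,0],[-3.19,-0.23,0],[-3.19,-0.23,0],[-3.19,-0.23,0],[-3.19,-0.23,0],[-3.19,-0.23,0],[-3.19,-0.23,0],[0,0,0]],"delta_rot":[[0,0,0],[0,0,0],[0,0,0],[0,0,0],[0,0,0],[0,0,0],[0,0,0],[0,0,0],[0,0,0]],"jaw":[0,0,0,0,0,0,0,0,0]}'
python3 -m crank '{"dp":[[0,0,0],[0,0,0],[0,0,0],[0,0,0],[0,0,0],[0,0,0],[0,0,0],[0,0,0],[0,0,0]],"delta_rot":[[0,0,-6.83],[0,0,-6.83],[0,0,-6.83],[0,0,-6.83],[0,0,-6.83],[0,0,-6.83],[0,0,-6.83],[0,0,-6.83],[0,0,-6.83]],"jaw":[0,0,0,0,0,0,0,0,0]}'
python3 -m crank '{"dp":[[0,0,0],[0,0,0],[0,0,0],[0,0,0],[0,0,0],[0,0,0],[0,0,0],[0,0,0],[0,0,0],[0,0,0],[0,0,0]],"delta_rot":[[0,0,-6.83],[0,0,-6.83],[0,0,-6.83],[0,0,-6.83],[0,0,-6.83],[0,0,-6.83],[0,0,-6.83],[0,0,-6.83],[0,0,-6.83],[0,0,0],[0,0,0]],"jaw":[0,0,0,0,0,0,0,0,0,0,0]}'
```

```text
time_s: 15.25
tool_pos: [0.4926, 0.0368, 0.1973]
tool_rot: [-179.9, 0.1, 91.8]
contact_force: [-0.1, 0.0, -0.6]
opening: 0.0232
gripper_force: 80.6
time_s: 16.0
tool_pos: [0.4927, 0.0415, 0.1972]
tool_rot: [-180.0, -0.1, 153.8]
contact_force: [0.7, 1.0, -1.1]
opening: 0.0231
gripper_force: 80.7
time_s: 16.92
tool_pos: [0.4929, 0.0415, 0.1975]
tool_rot: [180.0, -0.1, -145.3]
contact_force: [-0.2, -0.4, -0.5]
opening: 0.0233
gripper_force: 80.7
```

```bash
python3 -m crank '{"dp":[[-0.1,-0.07,1.7],[0,0,2.5],[0,0,2.5],[0,0,0.8],[0,0,0.8],[0,0,0.8],[0,0,0.8],[0,0,0.4],[0,0,0],[0,0,0]],"delta_rot":[[0,0,0],[0,0,0],[0,0,0],[0,0,0],[0,0,0],[0,0,0],[0,0,0],[0,0,0],[0,0,0],[0,0,0]],"jaw":[0,0,0,0,0,0,0,0,0,0]}'
```

```text
time_s: 17.75
tool_pos: [0.4947, 0.0413, 0.0955]
tool_rot: [-180.0, 0.0, -145.1]
contact_force: [0.1, 0.4, -0.7]
opening: 0.0232
gripper_force: 80.7
```

In the hole without contact. I'm lowering to the seat.

```bash
python3 -m crank '{"dp":[[0,0,0.5],[0,0,0.5],[0,0,0.3],[0,0,0.1],[0,0,0],[0,0,0]],"delta_rot":[[0,0,0],[0,0,0],[0,0,0],[0,0,0],[0,0,0],[0,0,0]],"jaw":[0,0,0,0,0,0]}'
```

```text
time_s: 18.25
tool_pos: [0.4944, 0.0413, 0.0812]
tool_rot: [180.0, -0.0, -145.1]
contact_force: [0.0, 0.0, -1.4]
opening: 0.0229
gripper_force: 80.7
```

```bash
for i in 1 2 3; do python3 -m crank '{"dp":[[0,0,0.05],[0,0,0],[0,0,0]],"delta_rot":[[0,0,0],[0,0,0],[0,0,0]],"jaw":[0,0,0]}' | egrep 'pos|contact'; done
```

```text
tool_pos: [0.4946, 0.0413, 0.0808]
contact_force: [-0.2, -0.3, -0.7]
tool_pos: [0.4945, 0.0413, 0.0802]
contact_force: [-0.2, -0.3, -1.6]
tool_pos: [0.4945, 0.0413, 0.0801]
contact_force: [-1.9, 0.8, 5.1]
```

Seated: the force rises at z = 0.080, the pick height. I'm opening to release, with no tool motion, and then retreating up.

```bash
python3 -m crank '{"dp":[[0,0,0],[0,0,0],[0,0,0],[0,0,0],[0,0,0],[0,0,0],[0,0,0],[0,0,0],[0,0,-1],[0,0,-2]],"delta_rot":[[0,0,0],[0,0,0],[0,0,0],[0,0,0],[0,0,0],[0,0,0],[0,0,0],[0,0,0],[0,0,0],[0,0,0]],"jaw":[100,100,100,100,100,100,100,100,100,100]}'
python3 -m crank '{"dp":[[0,0,-3],[0,0,-3],[0,0,-3],[0,0,-3],[0,0,0],[0,0,0],[0,0,0]],"delta_rot":[[0,0,0],[0,0,0],[0,0,0],[0,0,0],[0,0,0],[0,0,0],[0,0,0]],"jaw":[100,100,100,100,100,100,100]}'
python3 - <<'E'
from h import *
im=arm.camera("scene")[:,:,::-1];im0=cv2.imread("pics/scene0.png")
d=cv2.absdiff(im[225:275,245:300],im0[225:275,245:300]).max(2)
print("stand/key area changed px",(d>40).sum(),"of",d.size)
t=arm.camera("top")[:,:,::-1];W=arm.camera_info("wrist");w=arm.camera("wrist")[:,:,::-1]
p=pix(W,(.492,.0425,.098));print(p)
x,y=map(int,p);dk=(w[y-25:y+25,x-30:x+30].max(2)<55)
print("handle dark centroid",np.argwhere(dk).mean(0)[::-1]+[x-30,y-25],dk.sum())
f=lambda im,x,y,r:cv2.resize(im[y-r:y+r,x-r:x+r],(390,390),interpolation=2)
cv2.imwrite("pics/end.png",np.hstack([f(im,271,245,40),f(w,x,y,50)]))
E
```

```text
time_s: 19.83
tool_pos: [0.4929, 0.0414, 0.1088]
tool_rot: [179.9, -0.2, -145.1]
contact_force: [-0.1, -0.7, 0.1]
opening: 0.0851
gripper_force: 0.0
time_s: 20.42
tool_pos: [0.4942, 0.0413, 0.2297]
tool_rot: [180.0, -0.0, -145.1]
contact_force: [0.6, -0.8, -0.9]
opening: 0.0852
gripper_force: 0.0
stand/key area changed px 663 of 2750
[261.38154717 189.51266442]
handle dark centroid [257.64665127 177.40877598] 433
```

View pics/end.png

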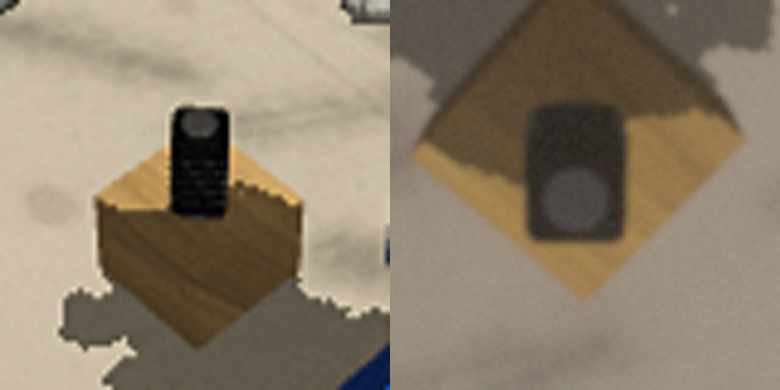

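The key stands upright in its stand, seated, with the gripper clear above it.

```bash
python3 -c "
from cell import arm
print(arm.finish_job())"
```

```text
the job is handed in; nothing more can be done
None
```

I turned the lock clockwise to its stop, and it stayed there when I took the key out. The key stands upright in its wooden stand, the gripper is clear, and the job was handed in at about 20 s; no verdict was returned.

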